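# Hold the label reader's shutter half open

## Robot

A 7-joint arm with a two-finger parallel gripper is mounted at the origin on the work surface. World frame = base frame: x ahead of the robot, y to its left, z up, the work surface at z = 0. Lengths are in m, angles in rad, forces in N, time in s.
With the tool pointing down it reaches from about 0.425 to 0.8 m from the base axis. Payload 8.3 kg.
Tool frame: the origin (TCP) lies midway between the tips of the shut fingers; the grasp point (between the pads) lies 19 mm behind it; z points along the fingers, y is the line along which they close (so a half turn about z gives the same grasp; the last joint's range is limited). The gripper opens to 85 mm and grips with 20 to 120 N. Pads are 22 mm wide; open, the fingers measure 114 mm over their backs; the gripper's body (76 mm by 85 mm) begins 54 mm behind the grasp point. The pads swing forward as they close: fully open they stand 13 mm farther back than shut.
Start: joints at [-1.278, 0.383, 0.016, 1.37, -0.006, 1.388, -0.046], TCP at [0.218, 0.586, 0.231] pointing down, gripper open.
Joint ranges: [-2.95, 2.95], [-0.25, 2.06], [-1.52, 1.56], [0.18, 2.33], [-1.44, 4.58], [0.02, 2.06], [-3.01, 3.01]. Speed limits (rad/s): [2.39, 2.39, 3.01, 3.01, 3.14, 3.14, 3.14].

## Interface

Orientations are given as a unit quaternion [w, x, y, z].
In Python, from workcell import sense, camera, calibration, finish_job gives the robot as it stands.
- The arm moves only by the tool servo_tool, never from a script. Its argument "rows" is a list of rows, each a list of 2 entries, a list of its own where there are three numbers: the shift along the tool's x, y, z in mm, then the turn about the tool's z in units of 5 degrees (1.0 is 5 degrees). A call has 1 to 10 rows; each row is the pose to reach, as a shift and turn from the pose commanded when the call began, along the tool's axes at that moment; what a row does not reach only later rows make up. A row lasts 1/8 s, in which the tool goes at most 62.5 mm and 10.7 degrees, less where a joint would pass 70% of its speed; a pose out of reach is approached as far as the arm can. A call with a gripper value outside its range is refused whole. "hand" is the opening, from 0 (shut) to 1 (fully open), set as the call begins (left out, the last holds). The fingers move at their own pace and stop on an object; "squeeze" is the grip in N (left out, the last holds). Time passes only in rows, so rows that repeat a pose let the fingers close. It gives the time, the measured TCP pose, the force, the opening and the grip force at its end, in the units of the state.
- sense(): the state, without advancing time (a new reading comes with each control period).
- camera(name): name is "scene" or "top" or "wrist"; returns the picture (420x560x3 uint8, blue, green, red); there is no depth.
- calibration(name): a dict with "fx", "fy", "cx", "cy" (pixels), "k1" (the pictures are not rectified: a ray, as slopes to the right and down, at radius r is drawn at 1 + k1 r^2 times it, then the intrinsics apply), "rvec" (rotation vector, rad) and "tvec" (3), from world to camera coordinates, as OpenCV has them. Camera axes: x right, y down, z forward; pixel columns grow to the right and rows downward; lengths in m; the calibration is good to about 2 mm. A picture is of the moment at which its call begins: read the wrist's pose just before it. calibration takes no time and is no camera call; for the wrist camera it gives the pose at the moment of the call.
- finish_job(): hands the job in; it is judged then, once.
The state is a dict: "t": time; "joint_positions": joint angles; "qvel": joint speeds; "effort": joint torques, N m; "tcp_pos": TCP position; "tool_rot": TCP orientation; "contact_force": force on the tool from outside, world axes, zero at the start; "torque": the same for the moment, N m; "width": finger opening in m; "gripper_force": force on a finger pad.
Only numpy, scipy, OpenCV 4.12 (cv2) and the standard library are available. Lean on these libraries where they do the work, as an engineer would, in place of code of your own. Each camera call takes 0.05 s, during which the arm holds its last target. There are 200 camera calls.

## Task

On the repair bench a canister stands in the ring of the label reader: turn it so that it stands in that ring with its label squarely facing the reader's window, and let go of it. Then slide the reader's spring-loaded shutter from shut to half open, never running it right to its fully open stop, and finish while still holding it there, at the long middle tick: do not let go at the end. Leave everything else on the bench where it is.

Things in the scene. Friction and masses are not known exactly. Their poses are not given: they have to be found in the camera images.
- reader: label reader, fixed to the bench at a varying place and yaw: steel base plate (x -105 to 130, y -100 to 100 mm, 8 thick) with a grey housing (x 50 to 130, y -100 to 100 mm, top at 100). Its front face (x = 50, looking along -x) has the window. Origin on the bench, z up. White ticks on the housing's top by the front edge: y = 0 (shut, short), 30 (half, long), 60 mm (fully open, short)
- nest (a point): centre of the locating ring (inner diameter 60 mm, outer about 70 mm, rising 5 mm above the base plate) on top of the base plate, at x -55, y 0, z 8 mm in the reader's frame; same axes as the reader, so its +x points to the window
- window (a point): middle of the reader's window, on the housing's front face 105 mm from the nest's centre (reader's x 50, y 0, z 50 mm); hidden behind the steel shutter while that is shut
- canister: loose aluminium canister with black lid, 54 mm in diameter and 95 mm tall, 0.13 to 0.25 kg, standing in the ring with 3 mm of play. Origin at the centre of its underside, z up. Its own +x axis points to its label side; a raised metal rib on the lid (5 mm high, 8 mm wide) runs from near the middle to the rim on the label side
- label (a point): middle of the canister's label, a white barcode patch 24 mm wide and 40 mm high on one side of the canister, at the canister's x 27, z 36 mm
- shutter (a joint): position of the reader's sliding steel shutter, a 70 by 72 mm plate before the window, moved by its upright tab: 0 shut (its spring keeps it there), 0.03 half open, 0.06 m fully open at the stop; grows along the reader's +y. The spring pushes it shut with about 4 N at 0, 8 N at half and 12 N fully open, and shuts it when let go
- tab (a point): middle of the top of the shutter's upright steel tab, 138 mm above the bench; it moves with the shutter. The tab is 14 mm wide along the reader's y (the slide direction), 10 mm along x, and stands 38 mm clear above the housing's top (the housing's front face is 7 mm behind the tab's middle)
- oiler: bystander: small white plastic bottle, 36 mm in diameter, 95 mm tall, standing beside the reader; origin at the centre of its underside
- screwdriver: bystander: blue-handled screwdriver, 180 mm long, lying beside the reader; origin at the underside of its middle, its x axis along it
- screw_jar: bystander: glass jar with metal lid, 72 mm in diameter, 80 mm tall; origin at the centre of its underside
- tape: bystander: grey ring-shaped roll of tape, 90 mm in diameter, 22 mm high, lying flat; origin at the centre of its underside
- meter: bystander: orange hand meter, 150 by 75 by 34 mm, lying; origin at the centre of its underside
- pliers: bystander: red-handled pliers about 190 mm long, lying; origin at their pivot, on the bench
Mind the look-alikes: they are no part of the job. There is more than one size of the canister; the one meant has the size given above.

How it is judged:
On the way:
1. the canister stands in its ring with its label facing the window, let go, while the shutter is still shut (angle between the x axis of canister and the x axis of reader, either way round below 0.25 rad and x of label in the frame of nest above 0.018 m and horizontal distance between canister and nest below 0.007 m and z of canister in the frame of nest below 0.003 m and angle between canister's own z axis and vertical below 0.08 rad and contact force between the fingers and canister below 0.1 N and linear speed of canister below 0.02 m/s and value of joint shutter below 0.005 m), for 0.3 s.
At the end, for the whole second after the job is handed in: The gripper's fingers hold the shutter still (contact force over 3 N) at half travel, 30 mm open within 5 mm; the canister stands upright and untouched in its ring (within 7 mm of its centre, at rest on the plate) with its label facing the window within 0.25 rad (angle between the x axis of canister and the x axis of reader, either way round below 0.25 rad and x of label in the frame of nest above 0.018 m and horizontal distance between canister and nest below 0.007 m and z of canister in the frame of nest below 0.003 m and angle between canister's own z axis and vertical below 0.08 rad and contact force between the fingers and canister below 0.1 N and linear speed of canister below 0.02 m/s and value of joint shutter between 0.025 and 0.035 m and velocity of joint shutter between -0.005 and 0.005 m/s and contact force between the fingers and shutter above 3 N and contact force between canister and shutter below 0.1 N); the arm keeps its last pose, push and grip.
It fails at once if the shutter is run to its fully open stop (over 56 mm) (value of joint shutter above 0.056 m).
It fails at once if a bystander is moved by more than 30 mm (distance of any of oiler, screwdriver, screw_jar, tape, meter, pliers from where it was at the start of the episode above 0.03 m).
It also fails if it takes over 48 s, if anything falls off the work surface, if the arm or the gripper's body presses on something with over 40 N, if the wrist force passes 120 N, or if a joint passes its speed limit or range.

## Working session

There is one attempt and no reset: what is moved stays moved. The work goes in short steps, Python scripts to look and compute and a tool call to move; the robot and the scene stay as the last step left them, time stands still between calls to the robot, and variables do not carry over. Pictures are saved under pics/ and viewed, at most 10 in all, crops included, and the job is handed in when it is done.

Besides the shell and the picture viewer there is one more tool, called after "Request:" in YAML: its name, and indented under it one key for each argument. servo_tool: Moves the arm, as the interface text tells. Its arguments: {"type":"object","properties":{"rows":{"type":"array"},"hand":{"type":"number"},"squeeze":{"type":"number"}},"required":["rows"]}

```bash
mkdir -p pics; cat > h.py <<'E'
import numpy as np, cv2
from workcell import sense, camera, calibration, finish_job
from scipy.spatial.transform import Rotation as R
def K(c): return np.array([[c['fx'],0,c['cx']],[0,c['fy'],c['cy']],[0,0,1]])
def ray(c,uv):
    d=np.array([c['k1'],0,0,0,0],float)[:5]
    p=cv2.undistortPoints(np.array([[uv]],float),K(c),d)[0,0]
    Rm=cv2.Rodrigues(np.array(c['rvec'],float))[0]; t=np.array(c['tvec'],float)
    return -Rm.T@t, Rm.T@np.array([p[0],p[1],1.])
def onz(c,uv,z):
    o,d=ray(c,uv); return o+d*(z-o[2])/d[2]
def proj(c,P):
    return cv2.projectPoints(np.array(P,float).reshape(-1,3),np.array(c['rvec'],float),np.array(c['tvec'],float),K(c),np.array([c['k1'],0,0,0,0],float))[0][:,0]
E
python3 - <<'E'
from h import *
s=sense();print(s)
for n in("scene","top"):
    cv2.imwrite(f"pics/{n}0.png",camera(n)); c=calibration(n); o,_=ray(c,(280,210)); print(n,c,o)
E
```

```text
{'t': 0.0, 'joint_positions': array([-1.27790337,  0.38427372,  0.01636484,  1.3711769 , -0.0062997 ,
        1.38817578, -0.04650764]), 'qvel': array([ 3.09166047e-05, -1.44715247e-04,  6.23394016e-04, -6.22611380e-04,
        2.90575416e-04, -1.79851255e-03,  7.55838335e-04]), 'effort': array([-8.69670093e-04, -6.27600288e+01,  8.43621064e-01, -3.71830702e+01,
        1.64471747e-02,  1.39548202e-02,  5.02013518e-05]), 'tcp_pos': array([0.21749446, 0.58539753, 0.23024632]), 'tool_rot': array([-1.58635979e-04,  1.76927823e-01,  9.84223329e-01, -9.79509145e-04]), 'contact_force': array([-0.55261284, -0.02438397, -0.21989166]), 'torque': array([-0.04755558,  0.00896082, -0.02257278]), 'gripper_force': 0.0, 'width': 0.08556341639563833}
scene {'fx': 397.9454346394101, 'fy': 397.9454346394101, 'cx': 277.95421701800484, 'cy': 216.56397881777872, 'k1': 0.0289718051790262, 'rvec': array([ 1.33515265,  2.19729117, -0.89879025]), 'tvec': array([ 0.26518565, -0.26169566,  1.64784183])} [1.33310388 0.36234878 0.97248555]
top {'fx': 379.0299924233462, 'fy': 379.0299924233462, 'cx': 278.2858281937716, 'cy': 206.86652527454208, 'k1': -0.1029368729585277, 'rvec': array([ 2.18846367, -2.12622531,  0.1896176 ]), 'tvec': array([-0.04680605,  0.58783009,  1.26045033])} [0.39678628 0.00375073 1.33379783]
```

View pics/top0.png

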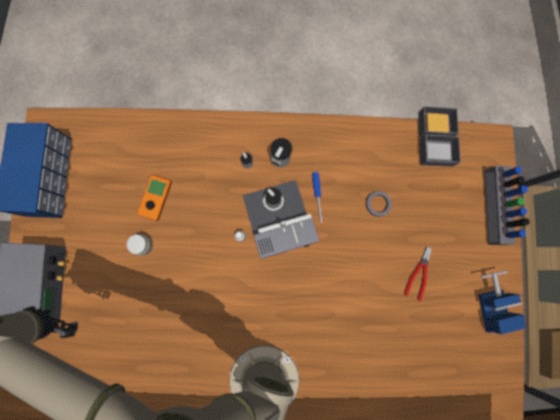

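View pics/scene0.png

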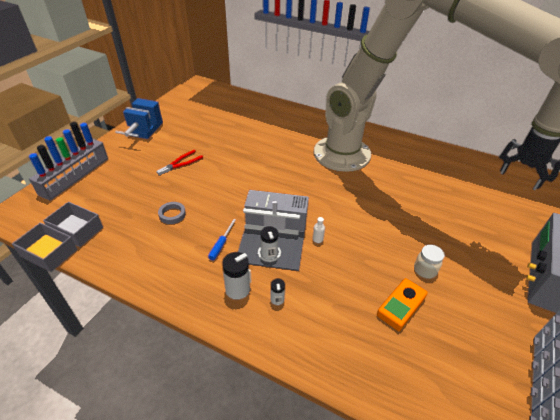

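The top view shows the robot at the bottom and the reader at about (281,220), with its housing on the near side. There are three candidates for the canister:
- the one in the ring at (273,197), in scene at (269,243)
- a bigger one at (281,151), in scene at (236,275)
- a smaller one at (246,160), in scene at (278,292)

I choose the one in the ring and will check it in a crop.

```bash
python3 - <<'E'
from h import *
a=cv2.imread("pics/top0.png")[170:265,230:330]; b=cv2.imread("pics/scene0.png")[180:275,225:325]
f=lambda i:cv2.resize(i,(400,380),interpolation=cv2.INTER_CUBIC)
cv2.imwrite("pics/crop0.png",np.hstack([f(a),f(b)]))
c=calibration("top")
for uv,z in(((273,197),.103),((281,151),.1),((246,160),.1),((303,182),.008),((282,250),.1)): print(uv,onz(c,uv,z))
E
```

```text
(273, 197) [ 0.61246649 -0.00999946  0.103     ]
(281, 151) [ 0.77137247 -0.03245592  0.1       ]
(246, 160) [0.73601894 0.08410074 0.1       ]
(303, 182) [ 0.6870829  -0.11691199  0.008     ]
(282, 250) [ 0.43961771 -0.04418387  0.1       ]
```

View pics/crop0.png

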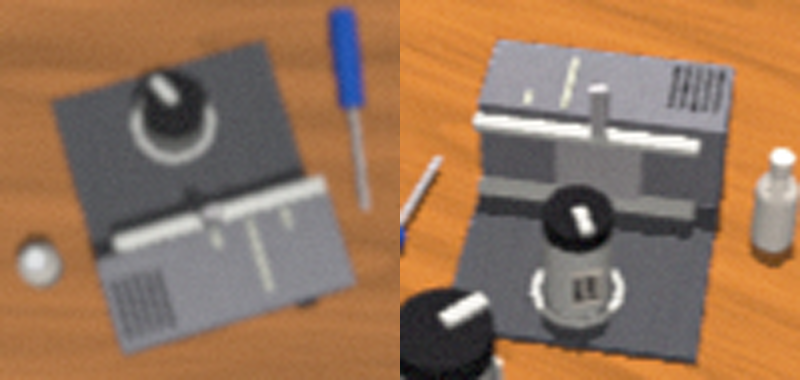

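The crop confirms it. The canister stands in the white ring, with the rib and label pointing away from the window (top crop lid about (170,98), rib's outer end about (153,78)). The tab is at crop (210,212), at the short shut tick, and the ticks run to the right. Next is the rough reader pose, then a close look with the wrist camera.

```bash
python3 - <<'E'
from h import *
c=calibration("top"); 
p=lambda x,y,z:onz(c,(230+x/4-.4,170+y/4-.4),z)[:2]
A,B=p(55,100,.008),p(270,40,.008); C,D=p(125,352,.1),p(355,283,.1)
print(A,B,C,D,np.linalg.norm(A-B),np.linalg.norm(C-D))
# reader: A(-105,-100) B(-105,100) C(130,-100) D(130,100)
src=np.array([[-105,-100],[-105,100],[130,-100],[130,100]])/1000
dst=np.array([A,B,C,D]); u=src-src.mean(0);v=dst-dst.mean(0)
th=np.arctan2((u[:,0]*v[:,1]-u[:,1]*v[:,0]).sum(),(u*v).sum())
M=np.array([[np.cos(th),-np.sin(th)],[np.sin(th),np.cos(th)]]);t=dst.mean(0)-M@src.mean(0)
print(th,t,"nest",M@[-.055,0]+t, dst-(src@M.T+t))
l,r=p(170,98,.103),p(153,78,.108);print("lid",l,"rib yaw",np.arctan2(*(r-l)[::-1]))
s=sense();q=s['tool_rot'];Rt=R.from_quat([q[1],q[2],q[3],q[0]]).as_matrix();print(Rt)
w=calibration("wrist");o,d=ray(w,(280,210));print("wristcam in tool",Rt.T@(o-s['tcp_pos']),Rt.T@d,Rt.T@cv2.Rodrigues(w['rvec'])[0].T)
tgt=np.r_[M@[-.055,0]+t,.23];print("tool shift",Rt.T@(tgt-s['tcp_pos'])*1e3)
E
```

```text
[0.63442999 0.09436055] [ 0.69515298 -0.09556732] [0.41322918 0.02353506] [ 0.47414107 -0.16217624] 0.19939878438020803 0.19544550028739732
-2.8352941050583214 [ 0.5661565  -0.03119284] nest [ 0.6185966  -0.01460861] [[-0.00168626 -0.00145304]
 [-0.00126958 -0.00068966]
 [ 0.00117513 -0.00141862]
 [ 0.00178072  0.00356132]]
lid [ 0.62207988 -0.00675186] rib yaw 0.7571762314151937
[[-9.37404467e-01  3.48241987e-01 -6.20395458e-04]
 [ 3.48242539e-01  9.37403016e-01 -1.64933260e-03]
 [ 7.19371199e-06 -1.76213984e-03 -9.99998447e-01]]
wristcam in tool [ 8.01060399e-02 -4.91099927e-05 -1.42568675e-01] [-0.32441006 -0.00669636  0.94601282] [[-2.41563061e-04 -9.50245215e-01 -3.11502766e-01]
 [ 9.99999965e-01 -1.95272686e-04 -1.79793320e-04]
 [ 1.10019760e-04 -3.11502799e-01  9.50245228e-01]]
tool shift [-584.95941833 -422.82227637    1.11079715]
```

Request:
servo_tool:
  rows:
    - [[-42,-30,0],2]
    - [[-84,-60,0],4]
    - [[-126,-90,0],6]
    - [[-168,-120,0],8]
    - [[-210,-150,0],10]
    - [[-252,-180,0],12]
    - [[-294,-210,0],14]
    - [[-336,-240,0],16]
    - [[-378,-270,0],18]
    - [[-420,-300,0],20]
  hand: 1
  squeeze: 30

```text
t: 1.35
tcp_pos: [0.5074, 0.1569, 0.2311]
tool_rot: [-0.0, 0.869, 0.495, -0.0]
contact_force: [-0.0, -0.1, 0.1]
width: 0.0854
gripper_force: 0.0
```

```bash
cat >> h.py <<'E'
def shift(x,y,z,yaw):
    s=sense();q=s['tool_rot'];Rt=R.from_quat([q[1],q[2],q[3],q[0]]).as_matrix()
    cy=np.arctan2(Rt[1,0],Rt[0,0]); d=Rt.T@(np.array([x,y,z])-s['tcp_pos'])*1e3
    print("t",s['t'],"tcp",s['tcp_pos'].round(4),"yaw",cy.round(4),"shift",d.round(1),"turn",(-(yaw-cy)/np.radians(5)).round(2),"width",s['width'],"F",s['contact_force'].round(1),s['gripper_force'],"q7",s['joint_positions'][6].round(2))
E
python3 -c "
from h import *
shift(.6186,-.0146,.23,.2)"
```

```text
t 1.35 tcp [0.5074 0.1569 0.2311] yaw 1.035 shift [-90.7 183.2   1. ] turn 9.57 width 0.08538231504862245 F [-0.  -0.1  0.1] 0.0 q7 -0.81
```

Request:
servo_tool:
  rows:
    - [[-18,36,0],2]
    - [[-36,73,0],4]
    - [[-54,110,0],6]
    - [[-72,146,0],8]
    - [[-91,183,0],9.6]
    - [[-91,183,0],9.6]
    - [[-91,183,0],9.6]

```text
t: 2.22
tcp_pos: [0.6184, -0.0122, 0.2307]
tool_rot: [-0.0, 0.995, 0.102, -0.001]
contact_force: [0.3, 0.7, 0.4]
width: 0.085
gripper_force: 0.0
```

```bash
python3 -c "
from h import *
shift(.6186,-.0146,.23,.2)
np.save('wc1.npy',calibration('wrist'),allow_pickle=True)
cv2.imwrite('pics/w1.png',camera('wrist'))"
```

```text
t 2.225 tcp [ 0.6184 -0.0122  0.2307] yaw 0.204 shift [-0.3  2.4  0.7] turn 0.05 width 0.08496874097379926 F [0.3 0.7 0.4] 0.0 q7 -1.18
```

View pics/w1.png

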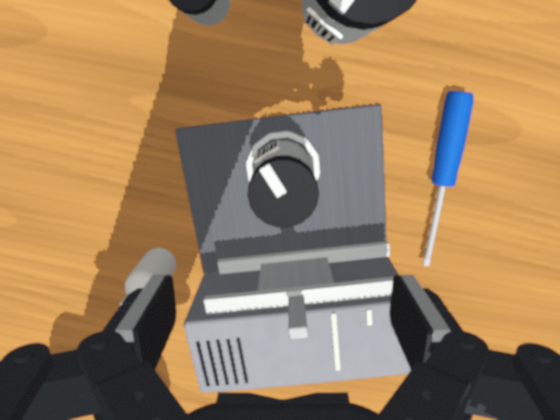

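The wrist view shows the canister lid at about (283,190), with the rib's outer end at about (265,168) and the label just visible on the far side at (265,150). Plate corners are at about (178,128) and (380,105). The tab top is at about (298,333), the half tick at (335,340) and the full tick at (369,318).

```bash
cat > m.py <<'E'
from h import *
def lid(im,c,u,v,r=48):
    hsv=cv2.cvtColor(im,cv2.COLOR_BGR2HSV); m=np.zeros(im.shape[:2],np.uint8)
    cv2.circle(m,(u,v),r,255,-1)
    dark=((hsv[...,2]<48)&(m>0)).astype(np.uint8)
    dark=cv2.morphologyEx(dark,cv2.MORPH_OPEN,np.ones((5,5)))
    n,L,st,_=cv2.connectedComponentsWithStats(dark); k=1+st[1:,4].argmax()
    h=cv2.convexHull(np.argwhere(L==k)[:,::-1].astype(np.int32).copy())[:,0]
    P=np.array([onz(c,p,.103)[:2] for p in h]); A=np.c_[2*P,np.ones(len(P))]
    s=np.linalg.lstsq(A,(P**2).sum(1),rcond=None)[0]; ctr=s[:2]; rad=np.sqrt(s[2]+ctr@ctr)
    hull=np.zeros_like(m); cv2.fillConvexPoly(hull,h.reshape(-1,1,2),1)
    rib=((hsv[...,2]>130)&(cv2.dilate(hull,np.ones((5,5)))>0)).astype(np.uint8)
    n,L,st,_=cv2.connectedComponentsWithStats(rib); k=1+st[1:,4].argmax()
    Q=np.array([onz(c,p,.108)[:2] for p in np.argwhere(L==k)[:,::-1].astype(float)])
    cc=Q.mean(0); w,V=np.linalg.eigh(np.cov((Q-cc).T)); d=V[:,1]; d=d*np.sign(d@(cc-ctr))
    e=(Q-cc)@d
    print("lid",ctr.round(4),"rad",rad.round(4),"rms",np.std(np.linalg.norm(P-ctr,axis=1)).round(4),"rib yaw",np.arctan2(d[1],d[0]).round(3),"via centre",np.arctan2(*(cc-ctr)[::-1]).round(3),"rib len,wid",np.ptp(e),np.sqrt(w[0]*12),"mid",cc)
    return ctr
E
python3 - <<'E'
from m import *
c=np.load('wc1.npy',allow_pickle=True).item(); im=cv2.imread('pics/w1.png')
lid(im,c,283,190)
hsv=cv2.cvtColor(im,cv2.COLOR_BGR2HSV)
g=cv2.cvtColor(im,cv2.COLOR_BGR2GRAY)
sub=lambda pts:cv2.cornerSubPix(g,np.array(pts,np.float32).reshape(-1,1,2),(6,6),(-1,-1),(3,50,.01))[:,0]
pl=sub([[178,128],[380,105]]);print(pl)
A,B=[onz(c,p,.008)[:2] for p in pl];y=(B-A)/np.linalg.norm(B-A);print("plate",A,B,np.linalg.norm(B-A),"yaw",np.arctan2(-y[0]*-1*0+ -y[0],y[1]))
# x axis = y rotated -90: (y1,-y0)
x=np.array([y[1],-y[0]]);print("nest",(A+B)/2+.05*x)
# ticks
for n,(u0,u1,v0,v1) in dict(half=(326,346,308,375),full=(362,378,306,330)).items():
    m=(g[v0:v1,u0:u1]>150)&(hsv[v0:v1,u0:u1,1]<80); p=np.argwhere(m)[:,::-1]+[u0,v0]
    W=np.array([onz(c,q.astype(float),.1)[:2] for q in p]); print(n,p.mean(0),p.min(0),p.max(0),W.mean(0)); 
    vx,vy,_,_=cv2.fitLine(W.astype(np.float32),2,0,.01,.01).ravel();print(" dir",np.arctan2(vy,vx))
# tab top blob
roi=im[315:345,280:320];t=cv2.cvtColor(roi,cv2.COLOR_BGR2GRAY);print(t[::3,::3])
E
```

```text
Traceback (most recent call last):
  File "m.py", line 7, in lid
    n,L,st,_=cv2.connectedComponentsWithStats(dark); k=1+st[1:,4].argmax()
                                                         ~~~~~~~~~~~~~~~^^
ValueError: attempt to get argmax of an empty sequence
```

```bash
cat > r.py <<'E'
from m import *
c=np.load('wc1.npy',allow_pickle=True).item(); im=cv2.imread('pics/w1.png')
hsv=cv2.cvtColor(im,cv2.COLOR_BGR2HSV)
print(hsv[190,235:330:4,2],hsv[165:240:4,300,2])
g=cv2.cvtColor(im,cv2.COLOR_BGR2GRAY)
sub=lambda pts:cv2.cornerSubPix(g,np.array(pts,np.float32).reshape(-1,1,2),(6,6),(-1,-1),(3,50,.01))[:,0]
pl=sub([[178,128],[380,105]]);print(pl)
A,B=[onz(c,p,.008)[:2] for p in pl];y=(B-A)/np.linalg.norm(B-A);x=np.array([y[1],-y[0]])
print("plate",A,B,np.linalg.norm(B-A),"yaw",np.arctan2(x[1],x[0]))
print("nest",(A+B)/2+.05*x)
for n,(u0,u1,v0,v1) in dict(half=(326,346,308,375),full=(362,378,306,330)).items():
    m=(g[v0:v1,u0:u1]>170)&(hsv[v0:v1,u0:u1,1]<80); p=np.argwhere(m)[:,::-1]+[u0,v0]
    W=np.array([onz(c,q.astype(float),.1)[:2] for q in p]); print(n,p.mean(0),p.min(0),p.max(0),W.mean(0))
    vx,vy,_,_=cv2.fitLine(W.astype(np.float32),2,0,.01,.01).ravel();print(" dir",np.arctan2(vy,vx))
print(g[315:345:3,280:320:2])
lid(im,c,283,190)
E
sed -i 's/<48/<44/' m.py; python3 r.py
```

```text
[137 136 134 117  67  67  69  69  69 141 255 253 250  90  70  71  70  69
  71  70  69 123 134 137] [ 64  71  72  72  71  72  70  69  70  69  68  68  68  68  70 129 132  89
  85]
[[174.12233 129.32855]
 [379.43942 102.44064]]
plate [0.6330928  0.09746229] [ 0.69730046 -0.08922007] 0.19741561978218417 yaw -2.8103260575673805
nest [ 0.61791507 -0.01214094]
half [335.56528538 342.51446443] [326 310] [345 374] [ 0.49354395 -0.08536387]
 dir 0.25309542
full [369.60869565 317.98641304] [362 306] [377 329] [ 0.52420192 -0.10751416]
 dir 0.29754758
[[162 166 168 170 138 117 118 118 117 116 115 117 120 160 181 182 183 183
  183 184]
 [182 183 184 182 151 117 119 118 117 116 116 118 117 154 182 184 183 183
  184 183]
 [183 184 185 182 151 117 118 118 117 116 116 117 117 149 181 183 183 183
  183 183]
 [184 184 183 183 149 116 119 117 117 115 116 118 118 141 179 183 183 183
  183 184]
 [184 184 184 182 152 137 149 154 159 163 171 179 183 173 178 183 182 183
  183 183]
 [185 186 184 183 187 217 223 224 225 225 227 228 227 208 181 181 181 181
  183 183]
 [185 185 185 184 188 218 229 228 228 228 228 228 230 219 186 182 182 183
  183 183]
 [186 186 185 185 180 207 226 226 226 227 225 228 228 220 191 182 182 183
  183 184]
 [186 186 186 186 186 188 197 196 193 191 188 187 186 185 183 184 184 185
  185 185]
 [185 186 186 186 185 186 185 185 184 184 184 183 183 184 184 184 184 186
  186 185]]Traceback (most recent call last):
  File "r.py", line 16, in <module>
    lid(im,c,283,190)
    ~~~^^^^^^^^^^^^^^
  File "m.py", line 7, in lid
    n,L,st,_=cv2.connectedComponentsWithStats(dark); k=1+st[1:,4].argmax()
                                                         ~~~~~~~~~~~~~~~^^
ValueError: attempt to get argmax of an empty sequence
```

```bash
sed -i 's/<44/<79/' m.py; sed -i 's/>170)/>212)/; /^print(hsv/d; /^print(g/d' r.py; cat >> r.py <<'E'
m=np.argwhere(g[324:345,284:314]>207)[:,::-1]+[284,324]; W=np.array([onz(c,q.astype(float),.138)[:2] for q in m]); print("tab",m.mean(0),W.mean(0),cv2.minAreaRect(W.astype(np.float32)*1000))
E
python3 r.py
```

```text
[[174.12233 129.32855]
 [379.43942 102.44064]]
plate [0.6330928  0.09746229] [ 0.69730046 -0.08922007] 0.19741561978218417 yaw -2.8103260575673805
nest [ 0.61791507 -0.01214094]
half [335.44299674 341.752443  ] [331 314] [340 370] [ 0.49440905 -0.08504828]
 dir 0.31803435
full [369.11392405 317.67088608] [367 310] [372 325] [ 0.52445601 -0.10699628]
 dir 0.31509617
lid [ 0.6195 -0.012 ] rad 0.0267 rms 0.0008 rib yaw 0.748 via centre 0.824 rib len,wid 0.025962729317929457 0.009721377799979052 mid [ 0.62800891 -0.00281222]
tab [297.87898089 333.11464968] [ 0.52483937 -0.04312094] ((524.7622680664062, -43.02876663208008), (8.360828399658203, 12.715901374816895), 17.75971031188965)
```

Request:
servo_tool:
  rows:
    - [[0,0,28],0]
    - [[1,0,56],0]
    - [[1,0,84],0]
    - [[1,0,112],0]
    - [[1,0,140],0]
    - [[1,0,158],0]
    - [[1,0,168],0]
    - [[1,0,168],0]
    - [[1,0,168],0]

```text
t: 3.4
tcp_pos: [0.6204, -0.0126, 0.0643]
tool_rot: [0.0, 0.995, 0.101, 0.001]
contact_force: [-0.1, 0.4, 0.1]
width: 0.0857
gripper_force: 0.0
```

```bash
python3 -c "
from h import *
shift(.6192,-.0122,.062,.204)"
```

```text
t 3.4 tcp [ 0.6204 -0.0126  0.0643] yaw 0.2029 shift [-1.1 -0.6  2.3] turn -0.01 width 0.08574906892081488 F [-0.1  0.4  0.1] 0.0 q7 -1.11
```

Request:
servo_tool:
  rows:
    - [[0,0,0],0]
    - [[0,0,0],0]
    - [[0,0,0],0]
    - [[0,0,0],0]
    - [[0,0,0],0]
    - [[0,0,0],0]
    - [[0,0,0],0]
    - [[0,0,0],0]
  hand: 0
  squeeze: 30

```text
t: 4.4
tcp_pos: [0.6201, -0.0125, 0.064]
tool_rot: [-0.0, 0.995, 0.101, 0.0]
contact_force: [-2.1, 0.8, 6.3]
width: 0.0531
gripper_force: 31.4
```

```bash
python3 -c "
from h import *
shift(.6192,-.0122,.062,.204)"
```

```text
t 4.4 tcp [ 0.6201 -0.0125  0.064 ] yaw 0.2028 shift [-0.8 -0.5  2. ] turn -0.01 width 0.053147632584178164 F [-2.1  0.8  6.3] 31.417822390794754 q7 -1.11
```

Request:
servo_tool:
  rows:
    - [[-1,0,-1],-1]
    - [[-2,0,-1],-2.6]
    - [[-2,0,-1],-4.2]
    - [[-2,0,-1],-5.8]
    - [[-2,0,-1],-7.4]
    - [[-2,0,-1],-9]
    - [[-2,0,-1],-10.6]
    - [[-2,0,-1],-12.2]
    - [[-2,0,-1],-13.8]
    - [[-2,0,-1],-15.4]

```text
t: 5.65
tcp_pos: [0.6175, -0.0133, 0.064]
tool_rot: [-0.0, 0.714, 0.7, -0.0]
contact_force: [-0.0, -0.5, -0.6]
width: 0.0531
gripper_force: 32.1
```

```bash
python3 -c "
from h import *
shift(.6182,-.0125,.063,2.893)"
```

```text
t 5.65 tcp [ 0.6175 -0.0133  0.064 ] yaw 1.5507 shift [0.8 0.6 1. ] turn -15.38 width 0.05309102272401476 F [-0.  -0.5 -0.6] 32.137866988778114 q7 0.1
```

Request:
servo_tool:
  rows:
    - [[0,0,0],-1.6]
    - [[0,0,0],-3.2]
    - [[0,0,0],-4.8]
    - [[0,0,0],-6.4]
    - [[0,0,0],-8]
    - [[0,0,0],-9.6]
    - [[0,0,0],-11.2]
    - [[0,0,0],-12.8]
    - [[0,0,0],-14.4]
    - [[0,0,0],-15.4]

```text
t: 6.9
tcp_pos: [0.6178, -0.0132, 0.064]
tool_rot: [-0.0, 0.124, 0.992, -0.0]
contact_force: [0.4, 0.3, -0.2]
width: 0.0533
gripper_force: 32.1
```

Request:
servo_tool:
  rows:
    - [[0,0,0.5],0]
    - [[0,0,1],0]
    - [[0,0,1],0]
    - [[0,0,1],0]

```text
t: 7.4
tcp_pos: [0.6179, -0.0131, 0.064]
tool_rot: [0.0, 0.126, 0.992, -0.0]
contact_force: [-1.6, -0.4, 5.6]
width: 0.0533
gripper_force: 32.8
```

```bash
python3 -c "
from h import *
shift(.6182,-.0125,.063,2.893)"
```

```text
t 7.4 tcp [ 0.6179 -0.0131  0.064 ] yaw 2.888 shift [-0.2  0.7  1. ] turn -0.06 width 0.0532584489553738 F [-1.6 -0.4  5.6] 32.78276637196541 q7 1.32
```

Request:
servo_tool:
  rows:
    - [[0,0,0],0]
    - [[0,0,0],0]
    - [[0,0,0],0]
    - [[0,0,0],0]
    - [[0,0,0],0]
  hand: 1

```text
t: 8.02
tcp_pos: [0.6177, -0.0129, 0.0632]
tool_rot: [-0.0, 0.125, 0.992, -0.0]
contact_force: [0.4, 0.5, -0.6]
width: 0.0853
gripper_force: 0.0
```

Request:
servo_tool:
  rows:
    - [[0,0,-15],0]
    - [[0,0,-40],0]
    - [[0,0,-70],0]
    - [[0,0,-100],0]
    - [[0,0,-130],0]
    - [[0,0,-160],0]
    - [[0,0,-165],0]
    - [[0,0,-165],0]
    - [[0,0,-165],0]

```text
t: 9.15
tcp_pos: [0.6171, -0.0129, 0.227]
tool_rot: [-0.001, 0.125, 0.992, -0.0]
contact_force: [-0.5, -1.2, 0.2]
width: 0.0853
gripper_force: 0.0
```

```bash
python3 -c "
from h import *
shift(.6182,-.0125,.23,2.893)
np.save('wc2.npy',calibration('wrist'),allow_pickle=True)
cv2.imwrite('pics/w2.png',camera('wrist'))"
```

```text
t 9.15 tcp [ 0.6171 -0.0129  0.227 ] yaw 2.8906 shift [-1.   0.6 -3. ] turn -0.03 width 0.0853040632661172 F [-0.5 -1.2  0.2] 0.0 q7 1.32
```

View pics/w2.png

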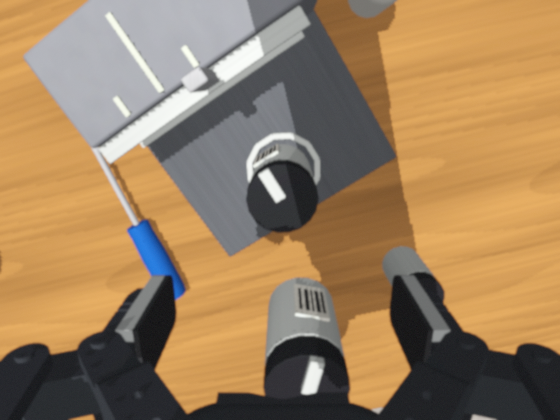

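The wrist view now shows the rib and label (lid at about (283,195)) pointing to the window, with the tab at about (195,79) beside the shut tick. I'll measure the angle.

```bash
python3 - <<'E'
from m import *
c=np.load('wc2.npy',allow_pickle=True).item(); im=cv2.imread('pics/w2.png')
g=cv2.cvtColor(im,cv2.COLOR_BGR2GRAY)
lid(im,c,283,196,42)
for n,(u0,u1,v0,v1) in dict(shut=(178,202,40,68),half=(100,166,5,98),full=(108,133,90,120)).items():
    p=np.argwhere(g[v0:v1,u0:u1]>212)[:,::-1]+[u0,v0]; W=np.array([onz(c,q.astype(float),.1)[:2] for q in p])
    vx,vy,_,_=cv2.fitLine(W.astype(np.float32),2,0,.01,.01).ravel();print(n,W.mean(0),np.arctan2(vy,vx))
print(g[66:92:2,178:214:2])
E
```

```text
lid [ 0.618  -0.0135] rad 0.0272 rms 0.0008 rib yaw -2.848 via centre -2.766 rib len,wid 0.025802691413356164 0.009595566562862425 mid [ 0.60602974 -0.01823312]
shut [ 0.50653235 -0.04967161] 0.3242986
half [ 0.49411236 -0.08586828] 0.30573273
full [ 0.52560097 -0.10703299] 0.32562682
[[179 179 180 179 180 180 179 204 232 211 184 166 156 141 119  91 111 155]
 [179 179 181 179 179 179 179 182 194 205 209 164 120 113 105 112 148 170]
 [179 179 179 180 180 179 181 196 217 230 224 198 145 106 105 106 112 150]
 [179 179 179 179 179 185 206 225 230 232 232 227 193 125 104 105 106 110]
 [180 179 178 180 191 215 225 231 231 230 230 231 221 175 113 104 102 103]
 [180 180 182 204 222 229 228 230 229 229 228 230 228 212 153 105 103 103]
 [180 183 207 228 231 230 227 228 227 227 227 229 228 223 190 117  99  99]
 [179 181 212 231 230 228 225 227 225 225 225 227 225 215 180 113  94  94]
 [170 156 179 222 229 227 225 226 224 224 224 222 207 176 126  95  91  91]
 [147 124 120 193 225 226 224 225 223 222 214 194 155 113  94  92  91 101]
 [113  92 116 172 211 224 223 224 220 207 178 135 100  92  92  94 111 141]
 [ 98 150 180 203 214 217 221 217 197 160 116  94  92  94 104 123 156 169]
 [168 224 235 240 238 219 208 188 149 126 126 133 149 167 193 178 169 159]]
```

Label yaw is about -2.81 against the reader's -2.826, and the position is within 1 mm, so the canister is good. On to the tab.

```bash
python3 -c "
from h import *
shift(.5248,-.0431,.11,3.457-2*np.pi)
c=np.load('wc2.npy',allow_pickle=True).item()
print(onz(c,(195.5,78.5),.138),proj(c,[.5248,-.0431,.138]))"
```

```text
t 9.2 tcp [ 0.6171 -0.0129  0.227 ] yaw 2.8905 shift [ 81.7 -52.1 117.2] turn 65.51 width 0.08548682490469976 F [1.2 1.  0.2] 0.0 q7 1.32
[ 0.52433479 -0.04203465  0.138     ] [[194.02954757  79.77814304]]
```

Request:
servo_tool:
  rows:
    - [[16,-10,0],-1.3]
    - [[32,-20,0],-2.6]
    - [[49,-31,0],-3.9]
    - [[65,-42,0],-5.2]
    - [[82,-52,0],-6.5]
    - [[82,-52,0],-6.5]
    - [[82,-52,30],-6.5]
    - [[82,-52,60],-6.5]
    - [[82,-52,80],-6.5]
    - [[82,-52,80],-6.5]

```text
t: 10.45
tcp_pos: [0.5245, -0.0425, 0.1463]
tool_rot: [-0.002, -0.157, 0.988, 0.0]
contact_force: [0.2, 0.4, -0.5]
width: 0.0847
gripper_force: 0.0
```

```bash
python3 -c "
from h import *
shift(.5246,-.0427,.11,3.457-2*np.pi)"
```

```text
t 10.45 tcp [ 0.5245 -0.0425  0.1463] yaw -2.8267 shift [-0.1 -0.3 36.3] turn -0.01 width 0.0847204230084601 F [ 0.2  0.4 -0.5] 0.0 q7 1.91
```

Request:
servo_tool:
  rows:
    - [[0,0,12],0]
    - [[0,0,24],0]
    - [[0,0,36],0]
    - [[0,0,36],0]
    - [[0,0,36],0]

```text
t: 11.08
tcp_pos: [0.5255, -0.0429, 0.1125]
tool_rot: [0.0, -0.157, 0.988, -0.0]
contact_force: [-0.2, -0.5, 0.0]
width: 0.0851
gripper_force: 0.0
```

Request:
servo_tool:
  rows:
    - [[0,0,0],0]
    - [[0,0,0],0]
    - [[0,0,0],0]
    - [[0,0,0],0]
    - [[0,0,0],0]
    - [[0,0,0],0]
    - [[0,0,0],0]
    - [[0,0,0],0]
    - [[0,0,0],0]
    - [[0,0,0],0]
  hand: 0
  squeeze: 50

```text
t: 12.32
tcp_pos: [0.5255, -0.0431, 0.1125]
tool_rot: [0.0, -0.157, 0.988, -0.0]
contact_force: [-2.2, -0.8, 5.6]
width: 0.0127
gripper_force: 49.2
```

```bash
python3 -c "
from h import *
shift(.5246,-.0427,.11,3.457-2*np.pi)
np.save('wc3.npy',calibration('wrist'),allow_pickle=True)
cv2.imwrite('pics/w3.png',camera('wrist'))"
```

```text
t 12.325 tcp [ 0.5255 -0.0431  0.1125] yaw -2.8255 shift [0.7 0.6 2.5] turn 0.01 width 0.012728755097147236 F [-2.2 -0.8  5.6] 49.1814386844635 q7 1.92
```

View pics/w3.png

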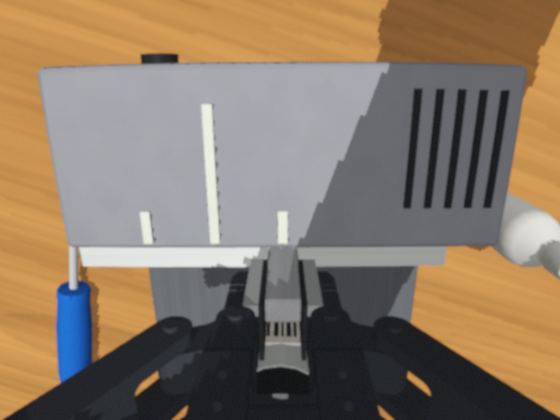

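The pads hold the tab at about (283,265), on the shut tick (283,227). The half tick is at (212,175), which is image left, or tool -y. Now sliding 30 mm along tool -y.

Request:
servo_tool:
  rows:
    - [[0,-4,0],0]
    - [[0,-8,0],0]
    - [[0,-12,0],0]
    - [[0,-16,0],0]
    - [[0,-20,0],0]
    - [[0,-24,0],0]
    - [[0,-27,0],0]
    - [[0,-30,0],0]
    - [[0,-30,0],0]
    - [[0,-30,0],0]

```text
t: 13.62
tcp_pos: [0.5341, -0.0691, 0.1125]
tool_rot: [-0.001, -0.158, 0.987, 0.001]
contact_force: [-6.3, 5.3, 9.1]
width: 0.0129
gripper_force: 49.8
```

```bash
python3 -c "
from h import *
x=np.array([np.cos(-2.826),np.sin(-2.826)]);y=np.array([-x[1],x[0]])
p=np.array([.5255,-.0431]); s=sense()
print('moved x,y',x@(s['tcp_pos'][:2]-p),y@(s['tcp_pos'][:2]-p)); q=p+.03*y; shift(q[0],q[1],.1125,3.457-2*np.pi)
np.save('wc4.npy',calibration('wrist'),allow_pickle=True)
cv2.imwrite('pics/w4.png',camera('wrist')); cv2.imwrite('pics/s4.png',camera('scene')); cv2.imwrite('pics/t4.png',camera('top'))
cv2.imwrite('pics/c4.png',np.hstack([cv2.resize(cv2.imread('pics/w4.png'),(400,300)),cv2.resize(cv2.imread('pics/s4.png')[180:275,210:337],(400,300))]))"
```

```text
moved x,y -0.00012389556544253368 0.027413498343247345
t 13.625 tcp [ 0.5341 -0.0691  0.1125] yaw -2.8234 shift [ 0.1 -2.6 -0. ] turn 0.03 width 0.012853789971563969 F [-6.3  5.3  9.1] 49.820072650909424 q7 1.98
```

View pics/c4.png

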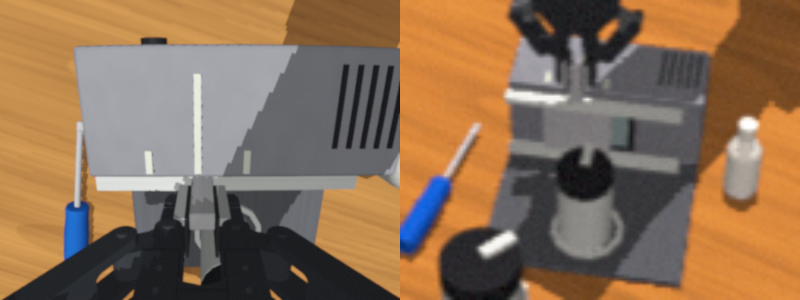

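The shutter is about half open with the window partly showing. The tab is just right of the long tick (203 against 198 in the left half) and the TCP moved 27.4 mm. Adding 3 mm.

Request:
servo_tool:
  rows:
    - [[0,-1,0],0]
    - [[0,-2,0],0]
    - [[0,-3,0],0]
    - [[0,-3,0],0]
    - [[0,-3,0],0]
    - [[0,-3,0],0]
    - [[0,-3,0],0]
    - [[0,-3,0],0]

```text
t: 14.78
tcp_pos: [0.535, -0.0718, 0.1125]
tool_rot: [-0.001, -0.158, 0.987, 0.001]
contact_force: [-6.3, 5.5, 9.4]
width: 0.013
gripper_force: 49.8
```

```bash
python3 - <<'E'
from m import *
x=np.array([np.cos(-2.826),np.sin(-2.826)]);y=np.array([-x[1],x[0]])
p=np.array([.5255,-.0431]); s=sense()
print('moved',x@(s['tcp_pos'][:2]-p),y@(s['tcp_pos'][:2]-p),s['t'],s['qvel'].round(4),s['gripper_force'],s['contact_force'],s['width'])
c=calibration('wrist'); im=camera('wrist'); cv2.imwrite('pics/w5.png',im)
g3=cv2.cvtColor(cv2.imread('pics/w3.png'),6); c3=np.load('wc3.npy',allow_pickle=True).item(); g=cv2.cvtColor(im,6)
for n,G,C in(('before',g3,c3),('now',g,c)):
    T=g3[246:300,262:304]; r=cv2.matchTemplate(G[236:310,230:336],T,5); _,v,_,l=cv2.minMaxLoc(r); print(n,'tab tpl',v,l)
    print(proj(C,[[*(p+(.03 if n=='now' else 0)*y),.138]]))
m=g[225:243,180:380]; print([int(i)+180 for i in np.flatnonzero(m.mean(0)>195)])
E
```

```text
moved -0.0001316771692043226 0.030275348935417175 14.775 [ 0.0005 -0.0011  0.001  -0.0016 -0.0002  0.0009  0.0014] 49.8451030254364 [-6.27197057  5.46611394  9.42224157] 0.01297637710892572
before tab tpl 0.9999995827674866 (32, 10)
[[281.89921152 314.1695213 ]]
now tab tpl 0.9635971188545227 (32, 10)
[[282.97518186 313.83976368]]
[210, 211, 212, 213, 214, 215, 216, 217, 218, 219, 279, 280, 281, 282, 283, 284, 285, 286, 287]
```

The long tick now sits at column 283, level with the held tab, just as the shut tick did before. TCP travel is 30.3 mm, and the canister was seen standing untouched. Handing in.

```bash
python3 -c "
from h import *
print(finish_job())"
```

```text
the job is handed in; nothing more can be done
None
```

The job is handed in: the canister stands in its ring with its label facing the window (about 0.02 rad off by the wrist camera), and the gripper still holds the shutter at the half tick (30.3 mm of tool travel, about 50 N grip); the hand-in returned no verdict.

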